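# Space the saucer-rack dividers with a notched block

### The arm

A 7-joint arm with a two-finger parallel gripper is mounted at the origin on the work surface. World frame = base frame: x ahead of the robot, y to its left, z up, the work surface at z = 0. Lengths are in m, angles in rad, forces in N, time in s.
With the tool pointing down it reaches from about 0.425 to 0.875 m from the base axis. Payload 4.7 kg.
Tool frame: the origin (TCP) lies at the very end of the fingers, on their centre line; the grasp point (between the pads) lies 19 mm behind it; z points along the fingers, y is the direction in which the jaws open and shut (so a half turn about z gives the same grasp; the last joint's range is limited). The gripper opens to 87 mm and grips with 3 to 60 N. Pads are 19 mm wide; open, the fingers measure 117 mm over their backs; the gripper's body (75 mm by 190 mm) begins 51 mm behind the grasp point.
Start: joints at [0.014, 0.321, -0.07, 1.45, 0.023, 1.371, -0.057], TCP at [0.65, -0, 0.223] pointing down, gripper open.
Joint ranges: [-2.86, 2.86], [-0.3, 2.09], [-1.38, 1.24], [0.06, 2.45], [-1.56, 4.7], [0.09, 2.05], [-2.69, 2.69]. Speed limits (rad/s): [2.57, 2.57, 3.14, 3.14, 3.14, 3.14, 3.14].

### API

Orientations are given as a rotation vector (axis times angle).
In Python, from bench import * gives the robot as it stands.
- The arm moves only by the shell command python3 -m jog 'ROWS' [OPENING] [FORCE]. ROWS is JSON, a list of rows, each a list of 4 numbers: the shift along the world's x, y, z in mm, then the turn about the world's z in rad. In form: [[x, y, z, twist], ...]. A call has exactly 8 rows; each row is the pose to reach, as a shift and turn from the pose commanded when the call began; what a row does not reach only later rows make up. A row lasts 1/8 s, in which the tool goes at most 62.5 mm and 10.7 degrees, less where a joint would pass 70% of its speed; a pose out of reach is approached as far as the arm can. A call with a gripper value outside its range is refused whole. OPENING is the opening, from -1 (shut) to 1 (fully open), set as the call begins (- or left out, the last holds). The fingers move at their own pace and stop on an object; FORCE is the grip in N (left out, the last holds). Time passes only in rows, so rows that repeat a pose let the fingers close, or fill a call up. It gives the time, the measured TCP pose, the force and the opening at its end, in the units of the state.
- get_state(): the state, without advancing time (a new reading comes with each control period).
- get_image(name): name is "scene" or "side" or "wrist"; returns a dict with "image" (420x560x3 uint8, red, green, blue), "fx", "fy", "cx", "cy" (pixels), "position" and "rotation" of the camera in the world; the wrist camera has in their place "tool_from_camera" (4x4, takes a point from camera to tool coordinates, whose origin is the TCP and whose axes are the flange's). Camera axes: x right, y down, z forward; pixel columns grow to the right and rows downward; lengths in m; the calibration is good to about 2 mm. A picture is of the moment at which its call begins: read the wrist's pose just before it. There is no depth.
- close_job(): hands the job in, once; it reports no verdict.
The state is a dict: "time": time; "joint_positions": joint angles; "qd": joint speeds; "joint_torque": joint torques, N m; "position": TCP position; "tool_rot": TCP orientation; "ft_force": force on the tool from outside, world axes, zero at the start; "torque": the same for the moment, N m; "grip_width": opening from 0.0 (shut) to 1.0 (fully open).
Only numpy, scipy, OpenCV 4.12 (cv2) and the standard library are available. Lean on these libraries where they do the work, as an engineer would, in place of code of your own. Each camera call takes 0.05 s, during which the arm holds its last target. There are 200 camera calls.

### The job

Pick up the notched wooden spacer block and use it to set equal gaps along the saucer rack, working outward from the fixed end plate: lower it astride each divider in turn, thick leg towards the end plate, and slide it that way until the thick leg just presses on its neighbour (the end plate, then the divider set before), keep it lightly pressed there for half a second, and lift off. Press gently, never above 15 N, so that dividers already set stay put, and move the dividers only with the block, not the fingers. At the end stand the block upright on the counter, clear of the rack, and leave the glasses, caddy and teapot undisturbed.

Things in the scene. Friction and masses are not known exactly. Their poses are not given: they have to be found in the camera images.
- rack: Fixed steel saucer rack, base 110 x 236 mm, top of its two runners 20 mm above the counter. Origin at the centre of the footprint on the counter; the row of dividers runs along its y axis, z is up. A steel end plate (90 mm along x, 12 mm thick, top 90 mm above the counter) stands at its -y end and does not move.
- end_face (a point): Top edge of the end plate's inner face (the face towards the dividers), mid-width, 90 mm above the counter; y points along the row towards the dividers. In the rack's frame it lies at y = -100 mm.
- endplate: The steel end plate, fixed to the rack; origin at the foot of its inner face, 16 mm above the counter; y points along the row towards the dividers.
- spacer_grip (a point): Middle of the grip of the loose spacer block, 73 mm above its underside. The grip is an upright tab 20 mm thick along y, 36 mm wide along x, 45 mm tall, from 48 to 93 mm above the underside. Block: pale wood, 110 to 140 g, 36 mm along x, 54 mm along y, 93 mm tall. It starts standing on the counter, heel to +y.
- spacer: Grip of that block, origin under it at the underside. Its notched foot (height 0 to 42 mm) is clamped off-centre along y by an unknown, fixed amount d, up to 4.5 mm either way. Legs 34 mm long: thick leg y = d-27 to d-5 mm, open notch to d+17, heel to d+27. Heel inner face to thick leg outer face is always 44 mm: an 8 mm divider pushed by the heel is left 36 mm from what the leg touches.
- divider1: Divider 1 counting from the end plate: upright wooden panel 90 mm along x, 8 mm thick along y, top 90 mm above the counter, with a 20 mm wide foot strip 4 mm high. Slides along the rack's y only, with a stiff dry drag of about 4 N; stays where left. Origin on the runners (20 mm above the counter) at mid-thickness; axes as the rack's.
- divider1_top (a point): Middle of the top edge of divider 1, 90 mm above the counter, at mid-thickness; axes as the rack's.
- divider2: Divider 2 counting from the end plate: upright wooden panel 90 mm along x, 8 mm thick along y, top 90 mm above the counter, with a 20 mm wide foot strip 4 mm high. Slides along the rack's y only, with a stiff dry drag of about 4 N; stays where left. Origin on the runners (20 mm above the counter) at mid-thickness; axes as the rack's.
- divider2_top (a point): Middle of the top edge of divider 2, 90 mm above the counter, at mid-thickness; axes as the rack's.
- divider3: Divider 3 counting from the end plate: upright wooden panel 90 mm along x, 8 mm thick along y, top 90 mm above the counter, with a 20 mm wide foot strip 4 mm high. Slides along the rack's y only, with a stiff dry drag of about 4 N; stays where left. Origin on the runners (20 mm above the counter) at mid-thickness; axes as the rack's.
- divider3_top (a point): Middle of the top edge of divider 3, 90 mm above the counter, at mid-thickness; axes as the rack's.
- glass1: Tulip tea glass, 85 mm tall, 56 mm across the rim, standing on the counter; origin at the centre of its underside. Leave alone.
- glass2: A second, like tulip tea glass; leave alone.
- caddy: Red plastic tea caddy with twist cap, 80 mm across, 110 mm tall; origin at the centre of its underside. Leave alone.
- teapot: White ceramic teapot, 136 mm across the body, 126 mm tall, spout to its +y, handle to -y; origin at the centre of its underside. Leave alone.
There are look-alikes about, which are no part of the job. Of the things that look like the spacer, take the one that is farthest from the robot's base at the start.

How it is judged:
By the outcome, as a careful person would: the job done as asked, in the order asked, and still so for the second after the job is handed in, with the robot touching nothing.
It also fails if it takes over 72 s, if anything falls off the work surface, if the arm or the gripper's body presses on something with over 40 N, if the wrist force passes 120 N, or if a joint passes its speed limit or range.

## Working session

There is one attempt and no reset: what is moved stays moved. The work goes in short steps, Python scripts to look and compute and a shell command to move; the robot and the scene stay as the last step left them, time stands still between calls to the robot, and variables do not carry over. Pictures are saved under pics/ and viewed, about 8 in all and at most 12, crops included, and the job is handed in when it is done.

```bash
mkdir -p pics; ls; cat > h.py <<'E'
from bench import *
import numpy as np, cv2
from scipy.spatial.transform import Rotation as R
def grab(n,f=None):
    s=get_state(); d=get_image(n)
    if n=="wrist":
        T=np.eye(4);T[:3,:3]=R.from_rotvec(s["tool_rot"]).as_matrix();T[:3,3]=s["position"]
        C=T@np.array(d["tool_from_camera"]); d["rotation"]=C[:3,:3]; d["position"]=C[:3,3]
    d["rotation"]=np.array(d["rotation"]);d["position"]=np.array(d["position"])
    if d["rotation"].shape!=(3,3): d["rotation"]=R.from_rotvec(d["rotation"]).as_matrix()
    if f: cv2.imwrite("pics/"+f,d["image"][:,:,::-1])
    np.save("pics/last_"+n+".npy",d,allow_pickle=True)
    return d
def last(n): return np.load("pics/last_"+n+".npy",allow_pickle=True).item()
def ray(d,u,v): return d["rotation"]@np.array([(u-d["cx"])/d["fx"],(v-d["cy"])/d["fy"],1])
def onz(d,u,v,z):
    r=ray(d,u,v);p=d["position"];return p+r*(z-p[2])/r[2]
def proj(d,P):
    c=d["rotation"].T@(np.array(P)-d["position"]);return c[0]/c[2]*d["fx"]+d["cx"],c[1]/c[2]*d["fy"]+d["cy"]
def tri(d1,a,d2,b):
    r1,r2=ray(d1,*a),ray(d2,*b);A=np.c_[r1,-r2]
    t=np.linalg.lstsq(A,d2["position"]-d1["position"],rcond=None)[0]
    p,q=d1["position"]+t[0]*r1,d2["position"]+t[1]*r2
    return (p+q)/2,np.linalg.norm(p-q)
E
python3 - <<'E'
from h import *
a=grab("scene","scene.png");b=grab("side","side.png");w=grab("wrist","wrist.png")
for d in(a,b,w):print(d["position"],d["rotation"].round(3).tolist(),d["fx"])
s=get_state();print(s)
cv2.imwrite("pics/two.png",np.vstack([cv2.resize(a["image"],None,fx=.714,fy=.714),cv2.resize(b["image"],None,fx=.714,fy=.714)])[:,:,::-1])
E
```

```text
pics
[ 1.47290159 -0.53290207  0.81228125] [[0.401, 0.526, -0.75], [0.916, -0.243, 0.319], [-0.015, -0.815, -0.579]] 515.4235453986159
[0.40786233 0.69184221 0.68011879] [[-0.986, -0.092, 0.14], [-0.167, 0.574, -0.802], [-0.007, -0.814, -0.581]] 412.7768835463677
[0.64972055 0.08345424 0.38303806] [[1.0, 0.001, -0.002], [0.001, -0.955, -0.298], [-0.002, 0.298, -0.955]] 312.70907828432695
{'time': 0.15, 'joint_positions': array([ 0.01412896,  0.32163778, -0.07010131,  1.45138228,  0.02259303,
        1.37080416, -0.05692458]), 'qd': array([-8.15903525e-05, -4.06438061e-03,  1.51396543e-03, -4.13576305e-03,
        3.87559451e-04,  1.13741322e-03, -3.44428033e-04]), 'joint_torque': array([ 2.16972071e-04, -4.91794288e+01, -4.04079035e-01, -3.12878716e+01,
       -6.39387709e-02,  4.04033612e-02,  9.90178205e-05]), 'position': array([ 6.49585243e-01, -5.23288976e-05,  2.21728871e-01]), 'tool_rot': array([-2.22077362e+00, -2.22074005e+00,  1.68444527e-03]), 'ft_force': array([-0.39246297,  0.17637725,  0.17553213]), 'torque': array([-0.03865455, -0.0108332 ,  0.01613643]), 'grip_width': 1.0010259026527826}
```

View pics/scene.png

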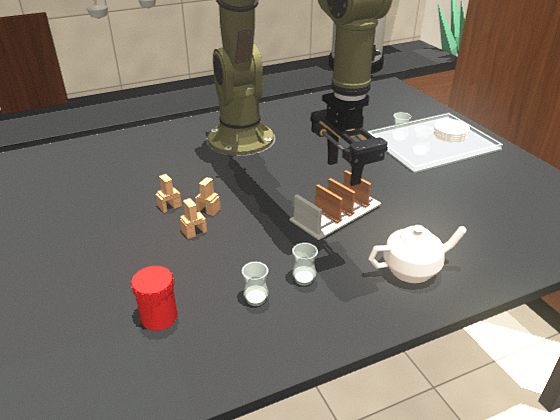

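View pics/side.png

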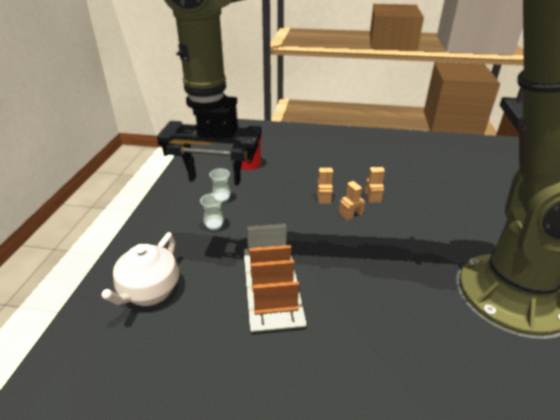

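The scene view shows three look-alike blocks, at about (168,193), (207,197) and (193,218). They appear in the side view at (325,186), (351,201) and (375,185). The rack is at (335,205), with its end plate at (307,213). Next I measure the blocks and look at the wrist view.

```bash
python3 - <<'E'
from h import *
for n,box in(("scene",(140,165,230,245)),("side",(305,155,395,225))):
    d=last(n);im=d["image"];x0,y0,x1,y1=box
    hsv=cv2.cvtColor(im,cv2.COLOR_RGB2HSV)
    m=cv2.inRange(hsv,(5,60,90),(25,255,255));k=np.zeros_like(m);k[y0:y1,x0:x1]=m[y0:y1,x0:x1]
    nn,l,st,c=cv2.connectedComponentsWithStats(k)
    for i in range(1,nn):
        if st[i,4]>40:
            x,y,w,h,a=st[i]; top=np.argwhere(l[y:y+6]==i)
            tu=top[:,1].mean();tv=y+2.5
            print(n,st[i],c[i].round(1),"top",tu.round(1),tv,"xy@93",onz(d,tu,tv,.091)[:2].round(3),"cent@45",onz(d,*c[i],.045)[:2].round(3))
    cv2.imwrite(f"pics/crop_{n}.png",cv2.resize(im[y0:y1,x0:x1],None,fx=4,fy=4,interpolation=cv2.INTER_CUBIC)[:,:,::-1])
a=cv2.imread("pics/crop_scene.png");b=cv2.imread("pics/crop_side.png");w=cv2.imread("pics/wrist.png")
H=max(a.shape[0],b.shape[0]);f=lambda i:cv2.copyMakeBorder(i,0,H-i.shape[0],0,0,cv2.BORDER_CONSTANT)
cv2.imwrite("pics/crops.png",np.hstack([f(a),f(b)]))
E
```

```text
scene [155 174  27  39 530] [167.9 195.3] top 164.2 176.5 xy@93 [ 0.284 -0.325] cent@45 [ 0.307 -0.327]
scene [ 180  177   41   62 1159] [199.6 209.9] top 207.8 179.5 xy@93 [ 0.348 -0.224] cent@45 [ 0.407 -0.27 ]
side [317 166  17  38 575] [324.7 184.5] top 325.4 168.5 xy@93 [ 0.431 -0.303] cent@45 [ 0.429 -0.292]
side [364 166  22  37 628] [375.1 184. ] top 376.9 168.5 xy@93 [ 0.291 -0.325] cent@45 [ 0.289 -0.317]
side [338 180  28  41 731] [351.6 200.8] top 352.6 182.5 xy@93 [ 0.356 -0.242] cent@45 [ 0.354 -0.224]
```

View pics/crops.png

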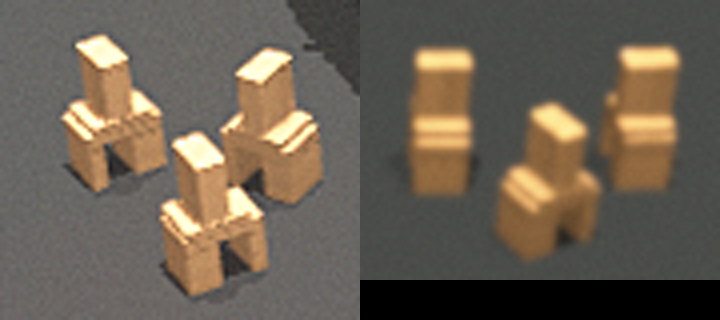

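View pics/wrist.png

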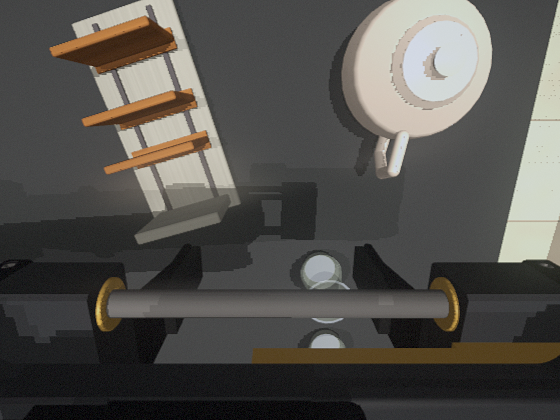

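The target is the block at scene (193,218) and side (325,186). It sits at about (0.43,-0.30), 0.52 m from the base, against 0.43 m for the other two. Its thick leg is to the -y side. The wrist view shows the end plate at (185,220), divider tops at (157,155), (140,108) and (105,42), and the teapot at (440,60).

```bash
python3 - <<'E'
from h import *
d=last("scene")
P=np.array([onz(d,140+u/4,165+v/4,.093) for u,v in((175,140),(198,132),(222,155),(200,168))])
print(P.round(4),np.linalg.norm(np.roll(P,-1,0)-P,axis=1),P.mean(0))
w=last("wrist")
print("wrist: plate top L/R",[onz(w,*p,.09)[:2].round(3) for p in((136,236),(232,201))])
for q in(((106,169),(209,138)),((84,123),(196,94)),((52,50),(152,20))): print([onz(w,*p,.09)[:2].round(3) for p in q])
print(np.linalg.norm(onz(w,136,236,.09)-onz(w,232,201,.09)))
s=last("side")
print("side plate top",[onz(s,*p,.09)[:2].round(3) for p in((249,227),(285,226))])
E
```

```text
[[ 0.4169 -0.309   0.093 ]
 [ 0.4144 -0.2934  0.093 ]
 [ 0.445  -0.2872  0.093 ]
 [ 0.4527 -0.3036  0.093 ]] [0.0157763  0.03121046 0.01806808 0.03619477] [ 0.43227167 -0.29829638  0.093     ]
wrist: plate top L/R [array([ 0.507, -0.037]), array([ 0.605, -0.   ])]
[array([0.487, 0.031]), array([0.587, 0.06 ])]
[array([0.474, 0.073]), array([0.578, 0.098])]
[array([0.458, 0.133]), array([0.546, 0.155])]
0.10525422333176897
side plate top [array([ 0.586, -0.019]), array([ 0.506, -0.035])]
```

```bash
python3 -m jog '[[-27,-37,-9,-0.17],[-54,-75,-18,-0.35],[-82,-112,-27,-0.52],[-109,-149,-36,-0.7],[-136,-186,-45,-0.87],[-164,-224,-54,-1.05],[-191,-261,-63,-1.22],[-218,-298,-72,-1.4]]'
python3 -m jog '[[0,0,0,0],[0,0,0,0],[0,0,0,0],[0,0,0,0],[0,0,0,0],[0,0,0,0],[0,0,0,0],[0,0,0,0]]'
python3 - <<'E'
from h import *
w=grab("wrist","w1.png");print(w["position"],proj(w,(.432,-.298,.093)),proj(w,(.432,-.298,.042)))
E
```

```text
time: 1.15
position: [0.4309, -0.299, 0.1502]
tool_rot: [-3.131, -0.259, -0.0]
ft_force: [1.5, -1.5, -0.3]
grip_width: 0.999
time: 2.15
position: [0.432, -0.298, 0.1506]
tool_rot: [3.13, 0.268, -0.0]
ft_force: [0.4, -0.4, -0.5]
grip_width: 0.999
[ 0.51301329 -0.28280481  0.312057  ] (np.float64(278.6701563629383), np.float64(226.46374501977667)) (np.float64(278.40391854791426), np.float64(206.54110295748612))
```

View pics/w1.png

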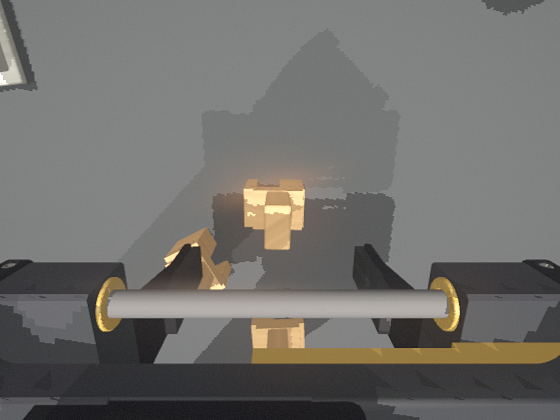

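Block top face is centred at (277.5,227) against a predicted (278.7,226.5), well aligned with the jaws. The neighbouring block at (200,255) is clear of the finger's path. Grasping now.

```bash
python3 -m jog '[[0,0,-24,0],[0,0,-48,0],[0,0,-64,0],[0,0,-80,0],[0,0,-90,0],[0,0,-95,0],[0,0,-95,0],[0,0,-95,0]]' 1 50
python3 -m jog '[[0,0,0,0],[0,0,0,0],[0,0,0,0],[0,0,0,0],[0,0,0,0],[0,0,0,0],[0,0,0,0],[0,0,0,0]]' -1 50
python3 -m jog '[[0,0,10,0],[0,0,30,0],[0,0,60,0],[0,0,90,0],[0,0,120,0],[0,0,130,0],[0,0,130,0],[0,0,130,0]]'
python3 - <<'E'
from h import *
w=grab("wrist","w2.png");print(w["position"])
s=get_state();print(s["grip_width"]*87,s["ft_force"],s["position"])
d=grab("side","s2.png")
E
```

```text
time: 3.2
position: [0.4325, -0.2983, 0.0562]
tool_rot: [3.129, 0.268, 0.001]
ft_force: [0.2, -0.4, 0.6]
grip_width: 0.997
time: 4.2
position: [0.432, -0.298, 0.0556]
tool_rot: [3.13, 0.268, -0.0]
ft_force: [-0.4, 0.2, 0.1]
grip_width: 0.228
time: 5.2
position: [0.4313, -0.2975, 0.1842]
tool_rot: [-3.129, -0.268, 0.003]
ft_force: [-0.1, 0.8, -1.9]
grip_width: 0.224
[ 0.51262735 -0.28246387  0.34551109]
19.880405281774497 [-0.077284    0.52469052 -0.95154038] [ 0.4312066  -0.29755509  0.18412022]
```

View pics/w2.png

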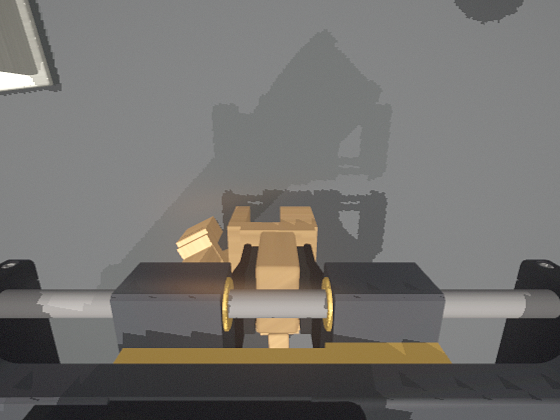

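Firm grasp: 19.9 mm opening, thick leg on the image right (-y), heel on the left. Next I carry it to where the wrist camera looks down on the rack.

```bash
python3 -m jog '[[0,20,20,0.02],[4,70,50,0.04],[9,125,76,0.06],[14,180,76,0.08],[19,235,76,0.1],[24,290,76,0.1],[27,325,76,0.1],[29,338,76,0.1]]'
python3 -m jog '[[0,0,0,0],[0,0,0,0],[0,0,0,0],[0,0,0,0],[0,0,0,0],[0,0,0,0],[0,0,0,0],[0,0,0,0]]'
python3 - <<'E'
from h import *
w=last("wrist")
s=R.from_rotvec([-3.129,-.268,.003]).as_matrix()
# tool coords from previous w2 picture: foot corners at leg bottoms
T=np.array([.4312,-.29755,.18412]);Rm=s
for z in(.1286,.1706):
  for u in(229,251,280,315):
    p=onz(w,u,212,z);print(z,u,(Rm.T@(p-T)*1000).round(1))
w=grab("wrist","w3.png");print(w["position"],get_state()["position"],get_state()["tool_rot"])
E
```

```text
time: 6.3
position: [0.4606, 0.0422, 0.2608]
tool_rot: [-3.112, -0.43, 0.002]
ft_force: [0.9, -2.2, -1.2]
grip_width: 0.226
time: 7.3
position: [0.461, 0.04, 0.2616]
tool_rot: [3.113, 0.424, 0.0]
ft_force: [-0.3, -0.2, -1.4]
grip_width: 0.222
0.1286 229 [ 12.  -36.3  55.5]
0.1286 251 [ 12.1 -20.3  55.5]
0.1286 280 [12.1  0.9 55.5]
0.1286 315 [12.1 26.4 55.5]
0.1706 229 [ 25.7 -29.5  13.5]
0.1706 251 [ 25.7 -16.6  13.5]
0.1706 280 [25.7  0.5 13.5]
0.1706 315 [25.7 21.1 13.4]
[0.54021538 0.06327414 0.42308754] [0.46101682 0.04000744 0.2615949 ] [ 3.11269169e+00  4.24239807e-01 -5.68288084e-05]
```

View pics/w3.png

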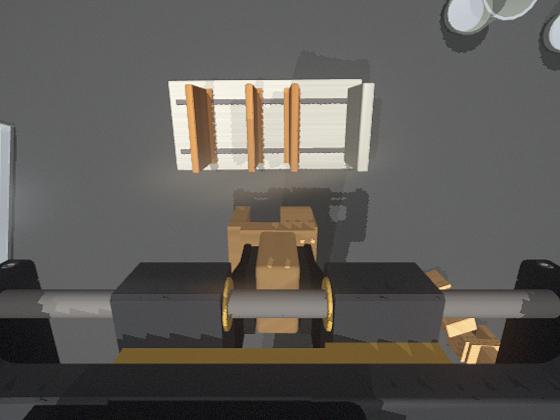

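The wrist view shows the rack lined up with the image: end plate at u≈348-373, and divider tops near u≈296, 250 and 192. I read the edges from row profiles.

```bash
python3 - <<'E'
from h import *
w=last("wrist");im=w["image"].astype(int)
for v in(95,125,160):
    r=im[v,:,0]; 
    for a,b in((182,216),(240,268),(280,304),(340,378)): print(v,a,im[v,a:b].sum(1).tolist())
big=cv2.resize(w["image"][75:180,165:380],None,fx=3.7,fy=3.7,interpolation=cv2.INTER_NEAREST)
cv2.imwrite("pics/w3z.png",big[:,:,::-1])
E
```

```text
95 182 [714, 720, 693, 566, 439, 487, 494, 503, 517, 504, 422, 229, 198, 205, 208, 187, 204, 204, 215, 220, 216, 229, 218, 219, 228, 284, 300, 358, 432, 402, 360, 418, 585, 722]
95 240 [709, 711, 709, 714, 689, 581, 460, 487, 498, 505, 522, 520, 423, 233, 212, 221, 252, 288, 296, 360, 438, 411, 533, 682, 707, 706, 705, 705]
95 280 [655, 654, 660, 608, 406, 468, 457, 456, 415, 221, 232, 328, 445, 452, 459, 465, 477, 460, 399, 385, 558, 665, 652, 653]
95 340 [656, 655, 656, 656, 656, 660, 647, 538, 286, 305, 307, 316, 313, 310, 313, 305, 298, 312, 314, 316, 306, 298, 463, 629, 672, 674, 674, 660, 651, 652, 647, 643, 644, 565, 285, 294, 308, 300]
125 182 [709, 706, 707, 706, 711, 672, 517, 465, 499, 507, 516, 517, 464, 362, 213, 224, 227, 224, 223, 230, 232, 240, 233, 242, 244, 239, 251, 288, 318, 303, 292, 314, 381, 422]
125 240 [650, 651, 649, 649, 655, 629, 521, 428, 462, 467, 470, 476, 472, 401, 228, 236, 247, 265, 308, 313, 302, 359, 448, 560, 661, 653, 649, 650]
125 280 [650, 652, 653, 625, 496, 466, 466, 470, 423, 233, 268, 376, 451, 470, 461, 472, 474, 430, 329, 338, 537, 665, 6
[... 163 characters left out ...]
643, 596, 435, 277, 282, 285, 293, 285, 289]
160 182 [689, 689, 686, 688, 685, 688, 689, 693, 663, 553, 466, 494, 502, 512, 506, 458, 376, 269, 284, 286, 283, 282, 280, 287, 289, 296, 294, 302, 298, 312, 362, 392, 384, 354]
160 240 [630, 630, 630, 629, 626, 627, 631, 582, 404, 461, 469, 464, 467, 462, 394, 279, 287, 284, 302, 338, 343, 324, 371, 550, 666, 690, 689, 668]
160 280 [634, 639, 644, 603, 445, 443, 464, 483, 440, 267, 324, 420, 457, 466, 462, 465, 465, 393, 284, 507, 662, 647, 643, 645]
160 340 [646, 647, 651, 604, 387, 335, 344, 352, 351, 351, 352, 353, 349, 357, 351, 347, 328, 412, 566, 620, 639, 629, 629, 629, 634, 629, 628, 622, 561, 322, 331, 340, 337, 334, 334, 325, 319, 329]
```

View pics/w3z.png

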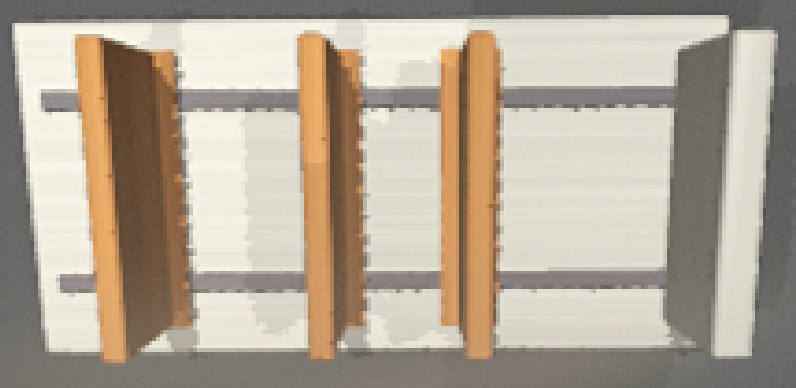

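```bash
python3 - <<'E'
from h import *
w=last("wrist")
L={"pl":(362.2,357.4),"d1":(294.9,294.3),"d2":(249.3,251.2),"d3":(189,195.2)}
F={k:[onz(w,u+.0,v,.09)[:2] for u,v in zip(x,(95,160))] for k,x in L.items()}
ang=[]
for k,(a,b) in F.items():
    e=a-b;ang.append(np.degrees(np.arctan2(e[1],e[0])));print(k,a.round(4),b.round(4),ang[-1])
# row direction from runner corners / x-ends of the tops
ends=[(165+a/3.7,75+b/3.7) for a,b in((88,36),(115,360),(311,33),(322,358),(481,32),(481,356),(734,30),(713,355))]
E=[onz(w,*p,.09)[:2] for p in ends]
for i in range(0,8,2): print(((E[i]+E[i+1])/2).round(4),np.linalg.norm(E[i]-E[i+1]).round(4),np.degrees(np.arctan2(*(E[i]-E[i+1])[::-1])).round(2))
yaw=np.radians(np.mean(ang));ex=np.array([np.cos(yaw),np.sin(yaw)]);ey=np.array([-ex[1],ex[0]])
m=np.mean(F["pl"],0)
for k in F:print(k,"row y",((np.mean(F[k],0)-m)@ey*1000).round(1))
C=np.mean([(E[i]+E[i+1])/2 for i in range(0,6,2)],0);print("yaw",np.degrees(yaw),"centre x",C@ex,"plate y",m@ey,"tcp y",np.array([.461,.04])@ey,np.array([.461,.04])@ex, "ex,ey",ex,ey)
s=get_state();Rm=R.from_rotvec(s["tool_rot"]).as_matrix();print("toolyaw",np.degrees(np.arctan2(Rm[1,1],Rm[0,1]))+90)
E
```

```text
pl [ 0.5778 -0.0148] [ 0.5151 -0.0324] 15.712209696772797
d1 [0.5597 0.0502] [0.4971 0.0323] 15.969193945668396
d2 [0.5474 0.0942] [0.4848 0.0765] 15.819376114910504
d3 [0.5312 0.1524] [0.4688 0.1339] 16.55249576575798
[0.4983 0.1424] 0.0879 15.85
[0.5151 0.0847] 0.0881 16.11
[0.5278 0.0406] 0.0877 16.54
[ 0.5463 -0.0244] 0.0879 16.3
pl row y 0.0
d1 row y 67.3
d2 row y 113.1
d3 row y 173.1
yaw 16.01331888077742 centre x 0.5184228766964339 plate y -0.1734210269159819 tcp y -0.08872392572929186 0.4541465237158412 ex,ey [0.9611976 0.2758608] [-0.2758608  0.9611976]
toolyaw 15.522447678210966
```

Row offsets from the plate face are d1 67, d2 113 and d3 173 mm, with rack yaw 16.0°. The offset d is about +4 mm. I move above divider 1 and check the straddle before lowering.

```bash
python3 -m jog '[[15,-2,0,0.008],[35,-4,-20,0.008],[55,-7,-40,0.008],[65,-9,-60,0.008],[69,-9,-80,0.008],[69,-9,-92,0.008],[69,-9,-97,0.008],[69,-9,-97,0.008]]'
python3 -m jog '[[0,0,0,0],[0,0,0,0],[0,0,0,0],[0,0,0,0],[0,0,0,0],[0,0,0,0],[0,0,0,0],[0,0,0,0]]'
python3 - <<'E'
from h import *
d=grab("scene");s=get_state();print(s["position"],s["ft_force"])
x0,y0=270,130
cv2.imwrite("pics/s3.png",cv2.resize(d["image"][y0:y0+120,x0:x0+130],None,fx=5,fy=5,interpolation=cv2.INTER_CUBIC)[:,:,::-1])
E
```

```text
time: 8.35
position: [0.5302, 0.031, 0.1648]
tool_rot: [3.111, 0.437, 0.0]
ft_force: [0.4, 0.6, -0.6]
grip_width: 0.223
time: 9.35
position: [0.53, 0.031, 0.1646]
tool_rot: [3.111, 0.437, -0.0]
ft_force: [-0.1, 0.5, -1.5]
grip_width: 0.229
[0.53003404 0.03098248 0.16458061] [-0.22804917 -1.12025074 -0.85309755]
```

View pics/s3.png

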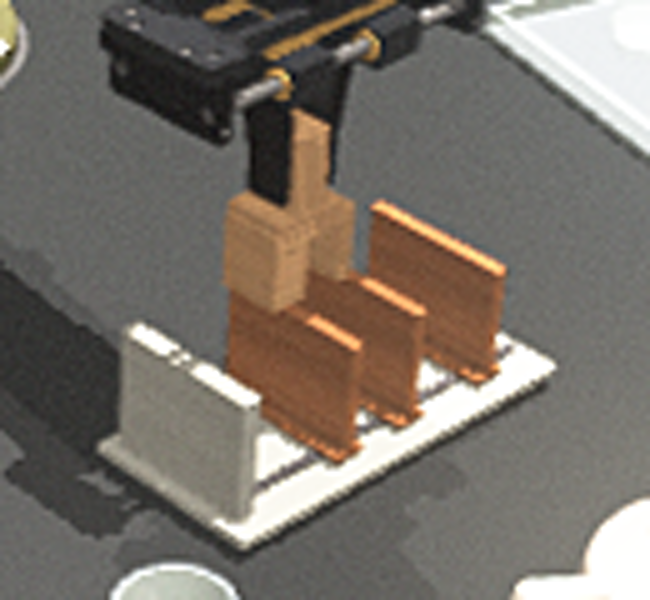

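The block hangs over divider 1 (crop), thick leg towards the plate. I compare the leg corner pixels with predictions for several values of d.

```bash
python3 - <<'E'
from h import *
d=last("scene");yaw=np.radians(16);ex=np.array([np.cos(yaw),np.sin(yaw)]);ey=np.array([-ex[1],ex[0]])
T=np.array([.5300,.0310]);zb=.1646-.0556
for D in(-4,0,4):
    o=[]
    for y in(-27,-5,17,27):
        p=T+ex*.018+ey*(D+y)/1000;u,v=proj(d,(*p,zb));o.append((round((u-270)*5),round((v-130)*5)))
    print(D,o)
m=-.1734
for n,y in(("pl",0),("d1",.0673),("d2",.1131),("d3",.1731)):
    p=ex*(.5184+.045)+ey*(m+y);u,v=proj(d,(*p,.09));print(n,round((u-270)*5),round((v-130)*5))
E
```

```text
-4 [(264, 316), (296, 300), (327, 284), (341, 277)]
0 [(270, 313), (302, 297), (333, 281), (347, 274)]
4 [(276, 310), (307, 294), (338, 278), (352, 271)]
pl 264 392
d1 360 341
d2 423 307
d3 502 266
```

d is about +3.5 mm and the predicted rack edges match the image. I lower and slide 28 of the expected ~34 mm.

```bash
python3 -m jog '[[0,0,-15,0],[0,0,-28,0],[0,0,-38,0],[0,0,-44,0],[0,0,-47,0],[0,0,-49,0],[0,0,-49,0],[0,0,-49,0]]'
python3 -m jog '[[1.1,-3.8,0,0],[2.2,-7.7,0,0],[3.3,-11.5,0,0],[4.4,-15.4,0,0],[5.5,-19.2,0,0],[6.6,-23.1,0,0],[7.2,-25,0,0],[7.7,-26.9,0,0]]'
python3 -m jog '[[0,0,0,0],[0,0,0,0],[0.3,-1,0,0],[0.3,-1,0,0],[0.3,-1,0,0],[0.6,-1.9,0,0],[0.6,-1.9,0,0],[0.6,-1.9,0,0]]'
python3 - <<'E'
from h import *
for i in range(3):
    s=get_state();print(s["position"],s["ft_force"],s["ft_force"][:2]@[-.2759,.9612]);get_image("side")
E
```

```text
time: 10.4
position: [0.5303, 0.031, 0.1159]
tool_rot: [3.111, 0.437, 0.001]
ft_force: [-0.2, 0.2, 0.0]
grip_width: 0.228
time: 11.4
position: [0.5378, 0.004, 0.1157]
tool_rot: [3.111, 0.437, 0.0]
ft_force: [-0.0, 4.3, 1.3]
grip_width: 0.229
time: 12.4
position: [0.5384, 0.0021, 0.1156]
tool_rot: [3.111, 0.436, 0.0]
ft_force: [-0.8, 3.8, 0.5]
grip_width: 0.225
[0.53837022 0.00211345 0.11561394] [-0.79957774  3.75744186  0.50970782] 3.832256617258741
[0.53834705 0.00210628 0.11558854] [-0.3011501   3.39405766  0.82237537] 3.3454555349813293
[0.53834263 0.00214506 0.11559671] [-0.67279587  3.65543089  1.19838833] 3.6992245489001885
```

```bash
python3 -m jog '[[0.1,-0.3,0,0],[0.2,-0.6,0,0],[0.25,-0.9,0,0],[0.35,-1.2,0,0],[0.4,-1.5,0,0],[0.5,-1.7,0,0],[0.55,-1.9,0,0],[0.55,-1.9,0,0]]'
python3 -m jog '[[0,-0.1,0,0],[0.05,-0.2,0,0],[0.1,-0.3,0,0],[0.1,-0.4,0,0],[0.1,-0.5,0,0],[0.1,-0.5,0,0],[0.1,-0.5,0,0],[0.1,-0.5,0,0]]'
```

```text
time: 13.55
position: [0.5389, 0.0002, 0.1156]
tool_rot: [3.111, 0.436, 0.0]
ft_force: [-1.0, 4.4, 1.0]
grip_width: 0.221
time: 14.55
position: [0.539, -0.0002, 0.1156]
tool_rot: [3.111, 0.436, 0.0]
ft_force: [-0.0, 3.8, 1.2]
grip_width: 0.227
```

```bash
python3 -m jog '[[0,-0.1,0,0],[0.05,-0.2,0,0],[0.1,-0.3,0,0],[0.1,-0.4,0,0],[0.15,-0.5,0,0],[0.15,-0.5,0,0],[0.15,-0.5,0,0],[0.15,-0.5,0,0]]'
python3 -m jog '[[0,-0.1,0,0],[0.05,-0.2,0,0],[0.1,-0.3,0,0],[0.1,-0.4,0,0],[0.15,-0.5,0,0],[0.15,-0.5,0,0],[0.15,-0.5,0,0],[0.15,-0.5,0,0]]'
```

```text
time: 15.55
position: [0.5391, -0.0007, 0.1156]
tool_rot: [3.111, 0.436, -0.0]
ft_force: [-0.0, 3.2, 0.9]
grip_width: 0.226
time: 16.55
position: [0.5393, -0.0012, 0.1156]
tool_rot: [3.111, 0.437, -0.0]
ft_force: [0.1, 3.4, 1.0]
grip_width: 0.224
```

```bash
python3 -m jog '[[0,-0.1,0,0],[0.05,-0.2,0,0],[0.1,-0.3,0,0],[0.1,-0.4,0,0],[0.1,-0.4,0,0],[0.1,-0.4,0,0],[0.1,-0.4,0,0],[0.1,-0.4,0,0]]'
```

```text
time: 17.55
position: [0.5394, -0.0017, 0.1156]
tool_rot: [3.111, 0.436, 0.0]
ft_force: [-0.1, 3.8, 0.1]
grip_width: 0.226
```

```bash
python3 -m jog '[[0,-0.1,0,0],[0.05,-0.2,0,0],[0.1,-0.3,0,0],[0.1,-0.4,0,0],[0.1,-0.4,0,0],[0.1,-0.4,0,0],[0.1,-0.4,0,0],[0.1,-0.4,0,0]]'
```

```text
time: 18.55
position: [0.5395, -0.002, 0.1156]
tool_rot: [3.111, 0.437, -0.0]
ft_force: [0.2, 4.3, 0.7]
grip_width: 0.227
```

```bash
python3 -m jog '[[0,-0.1,0,0],[0.05,-0.2,0,0],[0.1,-0.3,0,0],[0.1,-0.4,0,0],[0.15,-0.5,0,0],[0.15,-0.5,0,0],[0.15,-0.5,0,0],[0.15,-0.5,0,0]]'
```

```text
time: 19.55
position: [0.5395, -0.0022, 0.1156]
tool_rot: [-3.111, -0.437, 0.0]
ft_force: [-0.5, 4.3, 1.6]
grip_width: 0.227
```

```bash
python3 -m jog '[[0,-0.1,0,0],[0.05,-0.2,0,0],[0.1,-0.3,0,0],[0.1,-0.4,0,0],[0.15,-0.5,0,0],[0.15,-0.5,0,0],[0.15,-0.5,0,0],[0.15,-0.5,0,0]]'
```

```text
time: 20.55
position: [0.5395, -0.0022, 0.1156]
tool_rot: [-3.11, -0.437, 0.001]
ft_force: [-0.0, 6.3, 0.9]
grip_width: 0.229
```

Contact with the end plate is clear: the TCP has stalled and force is rising at about 4 N/mm. I hold it, back off slightly, lift and go to divider 2.

```bash
python3 -m jog '[[0.05,-0.2,0,0],[0.05,-0.2,0,0],[0.05,-0.2,0,0],[0.05,-0.2,0,0],[0.05,-0.2,0,0],[0.05,-0.2,0,0],[0.05,-0.2,0,0],[0.05,-0.2,0,0]]'
python3 -m jog '[[-0.7,2.4,0,0],[-1.6,5.4,0,0],[-1.6,5.4,12,0],[-1.6,5.4,35,0],[-1.6,5.4,50,0],[-8,27.5,54,0],[-18,62,54,0],[-22.2,77.5,54,0]]'
python3 -m jog '[[0,0,0,0],[0,0,0,0],[0,0,0,0],[0,0,-12,0],[0,0,-28,0],[0,0,-42,0],[0,0,-50,0],[0,0,-54,0]]'
```

```text
time: 21.55
position: [0.5395, -0.0022, 0.1155]
tool_rot: [-3.11, -0.437, 0.001]
ft_force: [-1.0, 6.6, 1.4]
grip_width: 0.221
time: 22.55
position: [0.5172, 0.076, 0.1701]
tool_rot: [-3.111, -0.44, -0.001]
ft_force: [-0.2, -0.6, -1.2]
grip_width: 0.226
time: 23.55
position: [0.5173, 0.0743, 0.1148]
tool_rot: [3.111, 0.437, -0.002]
ft_force: [-0.5, -0.5, -0.8]
grip_width: 0.228
```

```bash
python3 -m jog '[[1,-3.6,0,0],[2.4,-8,0,0],[3.8,-13,0,0],[5.3,-18,0,0],[6.8,-23,0,0],[8.2,-28,0,0],[9.2,-31,0,0],[9.6,-32.4,0,0]]'
python3 -m jog '[[0,0,0,0],[0,0,0,0],[0.05,-0.2,0,0],[0.1,-0.4,0,0],[0.15,-0.5,0,0],[0.15,-0.6,0,0],[0.2,-0.7,0,0],[0.2,-0.7,0,0]]'
```

```text
time: 24.55
position: [0.5273, 0.0416, 0.1158]
tool_rot: [3.111, 0.436, 0.0]
ft_force: [-2.0, 4.7, 2.0]
grip_width: 0.226
time: 25.55
position: [0.5274, 0.0415, 0.1156]
tool_rot: [-3.111, -0.437, 0.0]
ft_force: [-0.7, 3.9, -0.6]
grip_width: 0.219
```

```bash
python3 -m jog '[[0,-0.1,0,0],[0.05,-0.2,0,0],[0.1,-0.3,0,0],[0.1,-0.4,0,0],[0.15,-0.5,0,0],[0.15,-0.5,0,0],[0.15,-0.5,0,0],[0.15,-0.5,0,0]]'
```

```text
time: 26.55
position: [0.5276, 0.0407, 0.1156]
tool_rot: [3.111, 0.437, 0.0]
ft_force: [-0.7, 4.4, -0.1]
grip_width: 0.222
```

```bash
python3 -m jog '[[0,-0.1,0,0],[0.05,-0.2,0,0],[0.1,-0.3,0,0],[0.1,-0.4,0,0],[0.1,-0.4,0,0],[0.1,-0.4,0,0],[0.1,-0.4,0,0],[0.1,-0.4,0,0]]'
```

```text
time: 27.55
position: [0.5277, 0.0403, 0.1156]
tool_rot: [3.111, 0.437, -0.0]
ft_force: [-0.8, 3.6, 1.2]
grip_width: 0.227
```

```bash
python3 -m jog '[[0,-0.1,0,0],[0.05,-0.2,0,0],[0.1,-0.3,0,0],[0.1,-0.3,0,0],[0.1,-0.3,0,0],[0.1,-0.3,0,0],[0.1,-0.3,0,0],[0.1,-0.3,0,0]]'
```

```text
time: 28.55
position: [0.5277, 0.0403, 0.1156]
tool_rot: [-3.111, -0.437, 0.0]
ft_force: [-0.7, 4.9, 1.0]
grip_width: 0.226
```

Stalled after 44.1 mm relative to the end-plate contact, exactly as designed. A little more press, hold, lift and on to divider 3.

```bash
python3 -m jog '[[0.05,-0.2,0,0],[0.05,-0.3,0,0],[0.05,-0.3,0,0],[0.05,-0.3,0,0],[0.05,-0.3,0,0],[0.05,-0.3,0,0],[0.05,-0.3,0,0],[0.05,-0.3,0,0]]'
```

```text
time: 29.55
position: [0.5277, 0.0403, 0.1156]
tool_rot: [-3.11, -0.437, 0.0]
ft_force: [-1.1, 5.0, -0.0]
grip_width: 0.222
```

```bash
python3 -m jog '[[0.05,-0.2,0,0],[0.05,-0.3,0,0],[0.05,-0.3,0,0],[0.05,-0.3,0,0],[0.05,-0.3,0,0],[0.05,-0.3,0,0],[0.05,-0.3,0,0],[0.05,-0.3,0,0]]'
```

```text
time: 30.55
position: [0.5277, 0.0402, 0.1156]
tool_rot: [-3.11, -0.437, 0.0]
ft_force: [-1.0, 5.2, 0.6]
grip_width: 0.225
```

```bash
python3 -m jog '[[-0.7,2.4,0,0],[-1.6,5.4,0,0],[-1.6,5.4,12,0],[-1.6,5.4,35,0],[-1.6,5.4,50,0],[-10,35,54,0],[-22,76,54,0],[-26.7,93,54,0]]'
python3 -m jog '[[0,0,0,0],[0,0,0,0],[0,0,0,0],[0,0,-12,0],[0,0,-28,0],[0,0,-42,0],[0,0,-50,0],[0,0,-54,0]]'
python3 - <<'E'
from h import *
d=grab("scene");s=get_state();print(s["position"],s["ft_force"])
x0,y0=270,120
cv2.imwrite("pics/s4.png",cv2.resize(d["image"][y0:y0+120,x0:x0+150],None,fx=5,fy=5,interpolation=cv2.INTER_CUBIC)[:,:,::-1])
E
```

```text
time: 31.55
position: [0.5005, 0.1347, 0.1702]
tool_rot: [-3.11, -0.441, -0.001]
ft_force: [-0.1, -0.1, -1.1]
grip_width: 0.229
time: 32.55
position: [0.5009, 0.1324, 0.1148]
tool_rot: [3.111, 0.437, -0.002]
ft_force: [0.7, 0.4, -1.1]
grip_width: 0.227
[0.50083952 0.13234331 0.1146939 ] [ 0.18416058  0.09404799 -1.84722655]
```

View pics/s4.png

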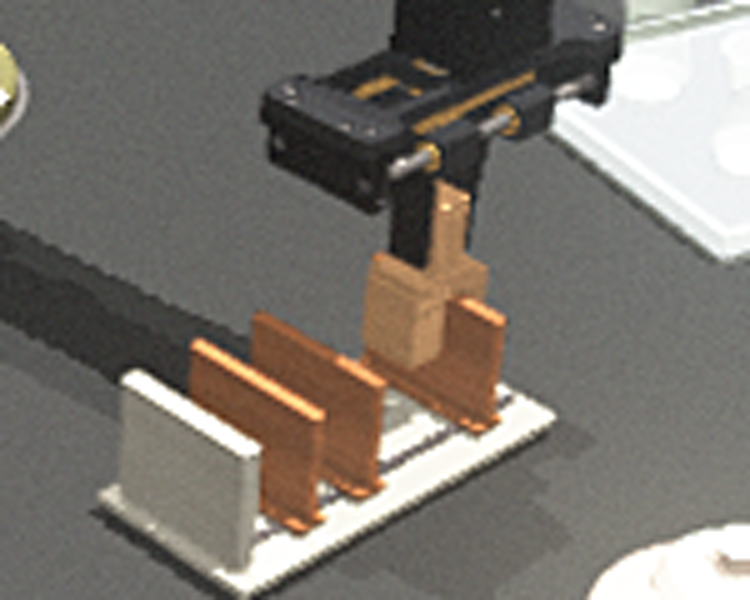

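Dividers 1 and 2 look equally spaced, and the block is astride divider 3. Sliding now.

```bash
python3 -m jog '[[1.2,-4,0,0],[2.6,-9,0,0],[4,-14,0,0],[5.5,-19,0,0],[7,-24,0,0],[8.4,-29,0,0],[9.8,-34,0,0],[11,-38,0,0]]'
python3 -m jog '[[0.9,-3,0,0],[1.7,-6,0,0],[2.5,-8.5,0,0],[2.9,-10,0,0],[3,-10.5,0,0],[3.1,-10.8,0,0],[3.1,-10.8,0,0],[3.1,-10.8,0,0]]'
```

```text
time: 33.6
position: [0.5125, 0.0941, 0.1159]
tool_rot: [3.111, 0.436, 0.001]
ft_force: [-0.7, 4.3, 1.3]
grip_width: 0.224
time: 34.6
position: [0.5153, 0.0836, 0.1156]
tool_rot: [3.111, 0.437, 0.0]
ft_force: [-0.0, 4.2, 0.8]
grip_width: 0.229
```

```bash
python3 -m jog '[[0,-0.1,0,0],[0.05,-0.2,0,0],[0.1,-0.3,0,0],[0.1,-0.4,0,0],[0.15,-0.5,0,0],[0.15,-0.5,0,0],[0.15,-0.5,0,0],[0.15,-0.5,0,0]]'
```

```text
time: 35.6
position: [0.5154, 0.0831, 0.1156]
tool_rot: [3.111, 0.437, -0.0]
ft_force: [1.0, 3.4, -0.4]
grip_width: 0.227
```

```bash
python3 -m jog '[[0,-0.1,0,0],[0.05,-0.2,0,0],[0.1,-0.3,0,0],[0.1,-0.4,0,0],[0.1,-0.5,0,0],[0.1,-0.5,0,0],[0.1,-0.5,0,0],[0.1,-0.5,0,0]]'
```

```text
time: 36.6
position: [0.5155, 0.0826, 0.1156]
tool_rot: [-3.111, -0.437, 0.0]
ft_force: [1.4, 3.0, -0.8]
grip_width: 0.227
```

```bash
python3 -m jog '[[0,-0.1,0,0],[0.05,-0.2,0,0],[0.1,-0.3,0,0],[0.1,-0.3,0,0],[0.1,-0.3,0,0],[0.1,-0.3,0,0],[0.1,-0.3,0,0],[0.1,-0.3,0,0]]'
```

```text
time: 37.6
position: [0.5155, 0.0826, 0.1156]
tool_rot: [-3.111, -0.437, 0.0]
ft_force: [1.1, 5.5, -0.3]
grip_width: 0.227
```

```bash
python3 -m jog '[[0.05,-0.2,0,0],[0.05,-0.3,0,0],[0.05,-0.3,0,0],[0.05,-0.3,0,0],[0.05,-0.3,0,0],[0.05,-0.3,0,0],[0.05,-0.3,0,0],[0.05,-0.3,0,0]]'
python3 -m jog '[[-0.7,2.4,0,0],[-1.6,5.4,0,0],[-1.6,5.4,12,0],[-1.6,5.4,40,0],[-1.6,5.4,75,0],[-3,-15,85,0],[-9,-65,85,0],[-15,-120,85,0]]'
python3 -m jog '[[-6,-55,0,0],[-12,-110,0,0],[-16,-160,0,0],[-18,-195,-5,0],[-20,-210,-20,0],[-20,-213,-55,0],[-20,-213,-90,0],[-20,-213,-115,0]]'
python3 -m jog '[[0,0,-10,0],[0,0,-18,0],[0,0,-24,0],[0,0,-27,0],[0,0,-29,0],[0,0,-29.5,0],[0,0,-29.5,0],[0,0,-29.5,0]]'
```

```text
time: 38.6
position: [0.5155, 0.0826, 0.1156]
tool_rot: [-3.11, -0.437, 0.0]
ft_force: [0.5, 5.3, -1.1]
grip_width: 0.225
time: 39.6
position: [0.5006, -0.0395, 0.2017]
tool_rot: [3.11, 0.439, 0.002]
ft_force: [1.6, 1.0, -1.1]
grip_width: 0.224
time: 40.6
position: [0.4797, -0.2492, 0.0833]
tool_rot: [-3.109, -0.439, 0.004]
ft_force: [0.3, 0.2, -1.5]
grip_width: 0.222
time: 41.6
position: [0.4808, -0.2511, 0.0562]
tool_rot: [3.111, 0.436, 0.0]
ft_force: [-0.7, -0.1, -0.9]
grip_width: 0.22
```

```bash
python3 -m jog '[[0,0,-0.4,0],[0,0,-0.7,0],[0,0,-1,0],[0,0,-1,0],[0,0,-1,0],[0,0,-1,0],[0,0,-1,0],[0,0,-1,0]]'
```

```text
time: 42.6
position: [0.4808, -0.2511, 0.0555]
tool_rot: [3.111, 0.437, 0.0]
ft_force: [-2.1, 1.1, 4.6]
grip_width: 0.229
```

On the counter (fz +4.6 N). I release, rise and look.

```bash
python3 -m jog '[[0,0,0.7,0],[0,0,0.7,0],[0,0,0.7,0],[0,0,0.7,0],[0,0,0.7,0],[0,0,0.7,0],[0,0,0.7,0],[0,0,0.7,0]]' 0.1
python3 -m jog '[[0,0,10,0],[0,0,30,0],[0,0,60,0],[0,0,100,0],[0,0,150,0],[0,0,180,0],[0,0,190,0],[0,0,190,0]]'
python3 - <<'E'
from h import *
d=grab("scene","end.png");s=grab("side")
a=cv2.resize(d["image"][120:340,120:480],None,fx=2.2,fy=2.2,interpolation=cv2.INTER_CUBIC)
cv2.imwrite("pics/endz.png",a[:,:,::-1])
E
```

```text
time: 43.6
position: [0.4807, -0.251, 0.0558]
tool_rot: [3.111, 0.436, 0.0]
ft_force: [0.0, 0.6, -0.2]
grip_width: 0.55
time: 44.6
position: [0.4807, -0.251, 0.2459]
tool_rot: [3.111, 0.437, 0.001]
ft_force: [-0.1, -0.9, -0.3]
grip_width: 0.547
```

View pics/endz.png

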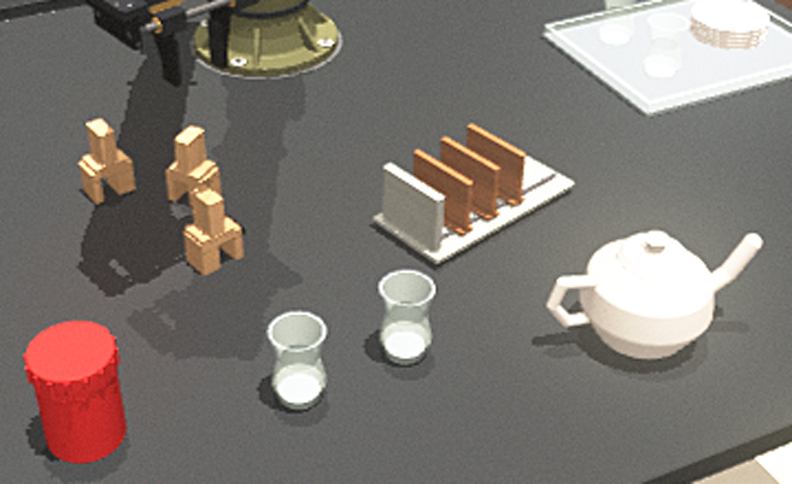

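The block stands upright, and the rack gaps look even. One numeric check of the divider tops against where they should be, then I hand in.

```bash
python3 - <<'E'
from h import *
d=last("scene");yaw=np.radians(16);ex=np.array([np.cos(yaw),np.sin(yaw)]);ey=np.array([-ex[1],ex[0]])
for n,y in(("pl",0),("d1",.04),("d2",.084),("d3",.128)):
    p=ex*(.5184+.045)+ey*(-.1734+y);u,v=proj(d,(*p,.09));print(n,((np.array([u,v])-120)*2.2).round(0))
print(get_state()["ft_force"]);close_job()
E
```

```text
pl [446. 194.]
d1 [472. 181.]
d2 [499. 166.]
d3 [525. 153.]
[-0.79982049 -0.05474719 -0.3719556 ]
the job is handed in; nothing more can be done
```

All three dividers were set with the correct spacer block, and the job was handed in after about 45 s of the 72 s allowed. The block used was the one farthest from the base, 0.52 m away against about 0.43 m for the other two.

**Spacing:** The arm stopped at the end plate, then 44.1 mm and about 44.1 mm further on, which matches the 44 mm pitch for 36 mm gaps. In the last picture the divider tops lie within about 2–4 enlarged-crop pixels (1–2 camera pixels) of where they should be.

**Pressing:** Each press lasted at least about 1 s. The readings along the row peaked near 6.6 N at the end plate and about 5.3 N at the other two. About 4 N of that is divider drag, so the leg itself pressed with only 1–2.5 N, lightest on dividers 2 and 3. I only had readings at the end of each move, but none came near 15 N.

**Final state:** The block stands upright on the counter at about (0.48, -0.25), released and clear of the rack. The glasses, caddy and teapot look undisturbed. No check failed or disagreed, but I did not measure the final gaps from close up.

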